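# Free the safety latch of the bench cupboard and open it

### The job

Open the small chemicals cupboard on the jeweller's bench: reach down through the notch in its top, gently press down the sprung child-safety hook behind the door, and with the hook held down draw the door towards you until it is free. Then swing the door wide open, at least 65 degrees, without flinging it, and let go. Do not force the hook or the door, and leave the jar on top and the tools on the bench alone.

Things in the scene. Friction and masses are not known exactly. Their poses are not given: they have to be found in the camera images.
- cupboard: Fixed cupboard of grey laminate with a plywood door, 170 mm deep, 260 wide, 180 high. Origin at bench height, mid width, in the plane of the shut door's inner face; x points into the cupboard (away from the robot), y left, z up. The door, 15 mm thick, covers the front: inner face 1 mm before x = 0, top edge 1 mm below the cupboard's top. The door has no handle.
- notch (a point): Centre of the notch's mouth, level with the cupboard's top (cupboard frame x = 15, y = -50, z = 180 mm). The notch is a cut-out in the front edge of the 12 mm top board, 70 mm wide (y) and 30 mm from the door to its back edge (x), open towards the door. A finger in it stands behind the door, so it can hold the hook down and draw the door open at once.
- pad_mid (a point): Point fixed to the cupboard, 17 mm straight below the notch's mouth: the middle of where the top of the hook's press pad may be (shut door). The pad is a round white disc 20 mm across on a screw stem; how high it is set differs from case to case and is not measured: its top is up to 13 mm above or below this point, 4 to 30 mm below the cupboard's top.
- keeper (a point): Middle of the lower edge of the steel keeper plate, fixed under the top board just behind the notch (cupboard frame x = 34, y = -50, z = 144 mm). The hook's tooth stands 4 mm behind it, 6 mm higher than this edge, so a latched door gives 4 mm and then stops dead. The tooth is past it when the door is about 0.1 rad open.
- hook: The sprung hook: grey plastic arm on the door's inner face, moving with the door. Origin: its pivot, 100 mm from the pad towards the hinge; the arm runs along its own -y. The pad bears 3 N at first touch, plus 0.5 N per mm; the hook is clear of the keeper after 6 to 7 mm (about 6.5 N), hard stop at 9 mm (7.5 N); let go, it springs up. More than 16 N on it damages it.
- door: Door panel 260 mm wide, 173 high, 15 thick, 0.4 kg, carrying the hook. Origin: lower end of the hinge axis, at its left edge (seen from the robot), mid thickness; it runs along its own -y, inner face 7.5 mm along +x. Shut, its yaw is the cupboard's; opening turns it clockwise from above, right edge towards the robot, to 1.6 rad. More than 25 N on door and hook in all damages it.
- door_hinge (a point): Point on the door's vertical hinge axis at the height of the cupboard's top: x = -8.5 mm, y = +130 mm in the cupboard's frame. The press pad is 180 mm from it across the door, its centre 16 mm behind the door's inner face. A freed door stays where it is left (stiff hinge, about 0.12 N m); it must not swing faster than 2 rad/s.
- jar: Bystander: glass jar with a steel cap, 52 mm across, 32 mm high, standing loose on the back of the cupboard's top; origin at its underside.
- file: Bystander: flat file with a wooden handle, 250 mm long, lying loose on the bench to the robot's right of the cupboard; origin under it near its middle.
- burr_block: Bystander: wooden block 90 x 60 x 35 mm with burrs standing in it (75 mm high in all), loose on the bench to the robot's left of the cupboard; origin at its underside.

How it is judged:
By the outcome, as a careful person would: the job done as asked, in the order asked, and still so for the second after the job is handed in, with the robot touching nothing.
It also fails if it takes over 54 s, if anything falls off the work surface, if the arm or the gripper's body presses on something with over 40 N, if the wrist force passes 120 N, or if a joint passes its speed limit or range.

### The arm

A 7-joint arm with a two-finger parallel gripper is mounted at the origin on the work surface. World frame = base frame: x ahead of the robot, y to its left, z up, the work surface at z = 0. Lengths are in m, angles in rad, forces in N, time in s.
With the tool pointing down it reaches from about 0.425 to 0.825 m from the base axis. Payload 3.6 kg.
Tool frame: the origin (TCP) lies midway between the tips of the shut fingers; the grasp point (between the pads) lies 19 mm behind it (robot.tcp_to_grasp is the distance from the TCP to the grasp point, in m); y points along the fingers, x is the direction in which the jaws open and shut, and the axes are right-handed (so a half turn about y gives the same grasp; the last joint's range is limited). The gripper opens to 93 mm and grips with 3 to 60 N. Pads are 15 mm wide; open, the fingers measure 128 mm over their backs; the gripper's body (75 mm by 188 mm) begins 65 mm behind the grasp point.
Start: joints at [-1.147, 0.615, -0.013, 1.423, 0.008, 1.103, -0.04], TCP at [0.283, 0.585, 0.219] pointing down, gripper open.
Joint ranges: [-3.12, 3.12], [-0.3, 2.06], [-1.34, 1.32], [0.26, 2.42], [-1.36, 4.5], [0.01, 1.98], [-2.84, 2.84]. Speed limits (rad/s): [2.79, 2.79, 3.14, 3.14, 3.14, 3.14, 3.14].

### API

Orientations are given as a rotation vector (axis times angle).
In Python, from station import robot, viewer gives the robot as it stands.
- The arm moves only by the shell command python3 -m crank 'ROWS'. ROWS is JSON, a list of rows, each a list of 3 entries, a list of its own where there are three numbers: the opening, from 0 (shut) to 1 (fully open), then the shift along the tool's x, y, z in mm, then the turn about the tool's y in rad. In form: [[hand, [x, y, z], spin], ...]. A call has 1 to 5 rows; each row shifts and turns the commanded pose from where the row before left it, along the tool's axes as they then stand; what a row does not reach is not made up. A row lasts 1/8 s, in which the tool goes at most 62.5 mm and 10.7 degrees, less where a joint would pass 70% of its speed; a pose out of reach is approached as far as the arm can. A call with a gripper value outside its range is refused whole. The fingers move at their own pace and stop on an object; the grip force is fixed at half the most. Time passes only in rows, so rows that do not move let the fingers close. It gives the time, the measured TCP pose, the force and the opening at its end, in the units of the state.
- robot.read_state(): the state, without advancing time (a new reading comes with each control period).
- viewer.capture(name): name is "scene" or "top"; returns the picture (420x560x3 uint8, red, green, blue); there is no depth.
- viewer.camera_info(name): a dict with "fx", "fy", "cx", "cy" (pixels), "R" (3x3) and "t" (3): a world point X has camera coordinates R X + t. Camera axes: x right, y down, z forward; pixel columns grow to the right and rows downward; lengths in m; the calibration is good to about 2 mm. A picture is of the moment at which its call begins. camera_info takes no time and is no camera call.
- robot.job_done(): hands the job in, once; it reports no verdict.
Trained networks look in the newest picture that a camera, given by its name, has taken for a name from the list of things; names that differ only in an ending like _2 or _b are one class to them, and where a whole thing is asked for, a point or a joint stands for the part that bears it (a point fixed in the world has none). Each returns a list of dicts, best first, with "score" (0 to 1); they miss things now and then, are a little off and sometimes report something else, mostly with a low value. They report only what shows in the picture. A call takes as long as a camera call.
- viewer.cut_out(label, camera): "mask" (420x560 bool, what is visible of it) and "location" ([column, row] in pixels, amid what is visible of it).
- viewer.tip_of(label, camera): "location" ([column, row] in pixels: a listed point, or the origin of a listed thing).
The state is a dict: "clock": time; "q": joint angles; "dq": joint speeds; "joint_torque": joint torques, N m; "eef_pos": TCP position; "tool_rot": TCP orientation; "contact_force": force on the tool from outside, world axes, zero at the start; "ft_torque": the same for the moment, N m; "gripper_width": finger opening in m.
Only numpy, scipy, OpenCV 4.12 (cv2) and the standard library are available. Lean on these libraries where they do the work, as an engineer would, in place of code of your own. Each camera call takes 0.05 s, during which the arm holds its last target. There are 200 camera calls.

## Working session

There is one attempt and no reset: what is moved stays moved. The work goes in short steps, Python scripts to look and compute and a shell command to move; the robot and the scene stay as the last step left them, time stands still between calls to the robot, and variables do not carry over. Pictures are saved under pics/ and viewed, about 8 in all and at most 12, crops included, and the job is handed in when it is done.

```bash
mkdir -p pics; ls; python3 - <<'E'
from station import robot, viewer
import cv2,numpy as np
print({k:np.round(v,4).tolist() for k,v in robot.read_state().items()})
for c in("scene","top"):
    im=viewer.capture(c); cv2.imwrite(f"pics/{c}0.png",im[:,:,::-1])
    ci=viewer.camera_info(c);print(c,{k:np.round(v,4).tolist() for k,v in ci.items()})
    for l in("cupboard","notch","pad_mid","keeper","door_hinge","door","hook","jar","file","burr_block"):
        print(c,l,[(round(d["score"],2),np.round(d["location"],1).tolist()) for d in viewer.tip_of(l,c)[:2]])
E
```

```text
pics
{'clock': 0.0, 'q': [-1.1475, 0.6159, -0.0126, 1.4249, 0.0081, 1.1034, -0.0404], 'dq': [-0.0003, 0.0004, -0.002, -0.0022, 0.0012, -0.0006, 0.0003], 'joint_torque': [-0.0007, -45.8945, 0.2092, -16.5746, -0.061, 0.0206, 0.0002], 'eef_pos': [0.2823, 0.5846, 0.2175], 'tool_rot': [-1.3904, -0.8703, 0.8737], 'contact_force': [-0.9306, -0.2317, -1.1374], 'ft_torque': [0.0218, 0.0337, -0.0007], 'gripper_width': 0.0931}
scene {'fx': 424.2733, 'fy': 424.2733, 'cx': 287.5258, 'cy': 203.6955, 'R': [[0.6829, 0.7305, -0.0016], [0.588, -0.551, -0.5921], [-0.4334, 0.4034, -0.8058]], 't': [-0.439, -0.2868, 1.5803]}
scene cupboard [(0.71, [261.2, 238.4]), (0.34, [254.2, 232.5])]
scene notch [(0.78, [249.3, 222.7])]
scene pad_mid [(0.66, [249.1, 221.5])]
scene keeper [(0.77, [253.5, 229.5])]
scene door_hinge [(0.86, [285.5, 172.6])]
scene door []
scene hook []
scene jar [(0.61, [278.3, 237.9])]
scene file [(0.7, [278.3, 236.0]), (0.56, [137.8, 306.7])]
scene burr_block [(0.59, [345.0, 140.9])]
top {'fx': 471.1026, 'fy': 471.1026, 'cx': 269.9225, 'cy': 213.0478, 'R': [[-0.0069, -0.9998, -0.0179], [-0.9859, 0.0098, -0.1671], [0.1672, 0.0165, -0.9858]], 't': [0.0176, 0.6538, 1.5582]}
top cupboard [(0.67, [294.8, 230.5])]
top notch [(0.65, [310.6, 214.5])]
top pad_mid [(0.97, [311.0, 213.5])]
top keeper [(0.8, [310.0, 211.2]), (0.47, [260.3, 230.4])]
top door_hinge [(0.94, [260.0, 228.8])]
top door [(0.6, [259.2, 237.1])]
top hook []
top jar [(0.55, [303.5, 181.3])]
top file [(0.81, [405.9, 249.0])]
top burr_block [(0.93, [154.1, 258.0])]
```

```bash
cat > h.py <<'E'
import numpy as np
from station import robot, viewer
from scipy.optimize import least_squares
CI={c:viewer.camera_info(c) for c in("scene","top")}
def proj(c,X):
    k=CI[c];p=np.asarray(X)@np.array(k["R"]).T+k["t"]
    return np.stack([k["fx"]*p[...,0]/p[...,2]+k["cx"],k["fy"]*p[...,1]/p[...,2]+k["cy"]],-1)
def onz(c,px,z):
    k=CI[c];R=np.array(k["R"]);o=-R.T@k["t"];d=R.T@[(px[0]-k["cx"])/k["fx"],(px[1]-k["cy"])/k["fy"],1]
    return o+d*(z-o[2])/d[2]
PTS={"cupboard":(0,0,0),"notch":(15,-50,180),"pad_mid":(15,-50,163),"keeper":(34,-50,144),"door_hinge":(-8.5,130,180)}
def world(p,P):
    x,y,a=p;P=np.asarray(P,float)/1000
    return np.stack([x+np.cos(a)*P[...,0]-np.sin(a)*P[...,1],y+np.sin(a)*P[...,0]+np.cos(a)*P[...,1],P[...,2]],-1)
E
cat > m.py <<'E'
from h import *
import cv2
obs={"scene":{"cupboard":(261.2,238.4),"notch":(249.3,222.7),"pad_mid":(249.1,221.5),"keeper":(253.5,229.5),"door_hinge":(285.5,172.6)},
"top":{"cupboard":(294.8,230.5),"notch":(310.6,214.5),"pad_mid":(311,213.5),"keeper":(310,211.2),"door_hinge":(260,228.8)}}
def f(p): return np.concatenate([proj(c,world(p,PTS[l]))-o for c in obs for l,o in obs[c].items()])
r=least_squares(f,[.6,-.05,-.3],loss="soft_l1");print(r.x,r.fun.reshape(-1,2).round(1).tolist())
for l in PTS: print(l,world(r.x,PTS[l]).round(4))
for c in obs:
    im=cv2.imread(f"pics/{c}0.png");s=2
    P=np.array([[0,130,180],[0,-130,180],[170,-130,180],[170,130,180],[0,130,180],[-16,130,179],[-16,-130,179],[0,-130,180],[0,-15,180],[30,-15,180],[30,-85,180],[0,-85,180]])
    ctr=proj(c,world(r.x,[50,0,90])).astype(int);x0,y0=np.clip(ctr-[130,100],0,None)
    v=cv2.resize(im[y0:y0+200,x0:x0+260],None,fx=3,fy=3,interpolation=cv2.INTER_CUBIC)
    q=((proj(c,world(r.x,P))-[x0,y0]+.5)*3).astype(int)
    cv2.polylines(v,[q],False,(0,0,255),1);cv2.imwrite(f"pics/{c}_ov.png",v)
E
python3 m.py
```

```text
[ 0.60292303 -0.07342965  0.13387249] [[-0.3, 0.9], [-0.3, -3.6], [0.4, 1.2], [1.8, 0.8], [0.1, 1.6], [-0.2, -0.8], [1.0, 0.7], [0.2, 2.6], [-0.1, 0.1], [-4.0, 1.9]]
cupboard [ 0.6029 -0.0734  0.    ]
notch [ 0.6245 -0.121   0.18  ]
pad_mid [ 0.6245 -0.121   0.163 ]
keeper [ 0.6433 -0.1184  0.144 ]
door_hinge [0.5771 0.0543 0.18  ]
```

View pics/scene0.png

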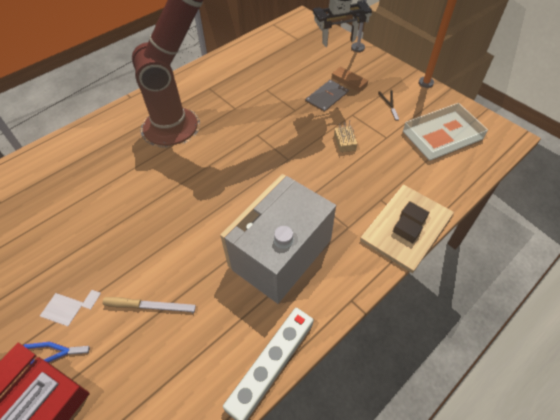

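View pics/top_ov.png

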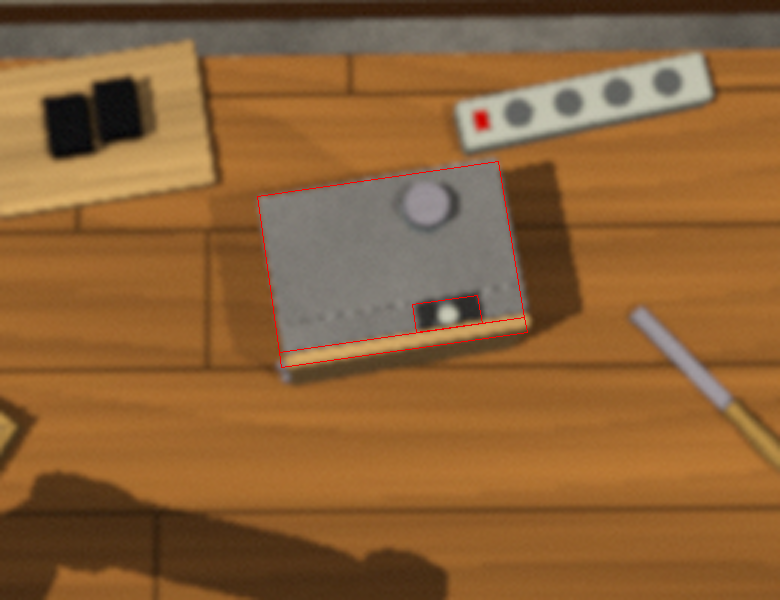

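```bash
cat >> h.py <<'E'
from scipy.spatial.transform import Rotation as Ro
C=np.array([0.6029,-0.0734,0.1339])
def rep(target=None):
    s=robot.read_state();R=Ro.from_rotvec(s["tool_rot"]).as_matrix();p=np.array(s["eef_pos"])
    ca,sa=np.cos(C[2]),np.sin(C[2]);M=np.array([[ca,sa,0],[-sa,ca,0],[0,0,1]])
    print("t",round(s["clock"],2),"cup mm",(M@(p-[*C[:2],0])*1000).round(1),"F cup",(M@s["contact_force"]).round(1),"w",round(s["gripper_width"],3),"q7",round(s["q"][6],3))
    print("tool axes in cup (cols)",(M@R).round(3).tolist())
    if target is not None: print("shift tool mm",(R.T@(world(C,target)-p)*1000).round(1))
E
python3 -c "
from h import *
rep((15,-50,235))"
```

```text
t 1.1 cup mm [-229.5  695.6  218.7] F cup [-0.3  0.3  0.7] w 0.093 q7 -0.04
tool axes in cup (cols) [[0.551, -0.0, -0.834], [0.834, 0.0, 0.551], [-0.0, -1.0, 0.0]]
shift tool mm [-487.4  -16.4 -614.9]
```

```bash
python3 -m crank '[[0,[0,-12,0],-0.1166],[0,[0,-12,0],-0.1166],[0,[0,-12,0],-0.1166],[0,[0,-12,0],-0.1166],[0,[0,-12,0],-0.1166]]'; python3 -m crank '[[0,[-52,0,-18],0],[0,[-52,0,-18],0],[0,[-52,0,-18],0],[0,[-52,0,-18],0],[0,[-52,0,-18],0]]'; python3 -m crank '[[0,[-52,0,-18],0],[0,[-52,0,-18],0],[0,[-52,0,-18],0],[0,[-52,0,-18],0],[0,[0,0,0],0]]'; python3 -c "
from h import *
rep((15,-50,235))"
```

```text
clock: 1.72
eef_pos: [0.2827, 0.5852, 0.279]
tool_rot: [-1.141, -1.309, 1.309]
contact_force: [0.0, -0.2, -0.7]
gripper_width: 0.0477
clock: 2.35
eef_pos: [0.4071, 0.3379, 0.2789]
tool_rot: [-1.144, -1.307, 1.306]
contact_force: [0.2, -0.5, 0.7]
gripper_width: 0.001
clock: 2.98
eef_pos: [0.5075, 0.137, 0.2787]
tool_rot: [-1.152, -1.298, 1.301]
contact_force: [0.6, 0.4, -0.2]
gripper_width: 0.0002
t 2.98 cup mm [-66.5 221.2 278.7] F cup [ 0.6  0.3 -0.2] w 0.0 q7 1.355
tool axes in cup (cols) [[0.011, 0.001, -1.0], [1.0, -0.003, 0.011], [-0.003, -1.0, -0.001]]
shift tool mm [-270.1   44.6  -84.5]
```

```bash
python3 -m crank '[[0,[-45,0,-14],0],[0,[-45,0,-14],0],[0,[-45,0,-14],0],[0,[-45,0,-14],0],[0,[-45,0,-14],0]]'; python3 -m crank '[[0,[-45,0,-14],0],[0,[0,15,0],0],[0,[0,15,0],0],[0,[0,0,0],0]]'; python3 - <<'E'
from h import *
import cv2
rep((15,-50,210))
vs=[]
for c in("scene","top"):
    im=viewer.capture(c)
    s=robot.read_state();tp=np.array(s["eef_pos"])
    P=np.array([[0,130,180],[0,-130,180],[170,-130,180],[170,130,180],[0,130,180],[-16,130,179],[-16,-130,179],[0,-130,180],[0,-15,180],[30,-15,180],[30,-85,180],[0,-85,180]])
    ctr=proj(c,world(C,[15,-50,180])).astype(int);x0,y0=ctr-[40,60];k=5
    v=cv2.resize(im[y0:y0+110,x0:x0+80,::-1],None,fx=k,fy=k,interpolation=cv2.INTER_CUBIC)
    q=((proj(c,world(C,P))-[x0,y0]+.5)*k).astype(int)
    cv2.polylines(v,[q],False,(0,0,255),1)
    t=((proj(c,tp)-[x0,y0]+.5)*k).astype(int);cv2.drawMarker(v,tuple(map(int,t)),(0,255,0),0,15,1)
    vs.append(v)
cv2.imwrite("pics/n1.png",np.hstack(vs))
E
```

```text
clock: 3.6
eef_pos: [0.6053, -0.0701, 0.2788]
tool_rot: [-1.141, -1.309, 1.307]
contact_force: [1.0, 0.3, -0.0]
gripper_width: 0.0005
clock: 4.1
eef_pos: [0.6232, -0.1104, 0.2468]
tool_rot: [-1.136, -1.307, 1.309]
contact_force: [0.6, -0.2, 0.0]
gripper_width: 0.0008
t 4.1 cup mm [ 15.2 -39.4 246.8] F cup [ 0.5 -0.3  0. ] w 0.001 q7 1.843
tool axes in cup (cols) [[-0.003, -0.004, -1.0], [1.0, 0.003, -0.003], [0.003, -1.0, 0.004]]
shift tool mm [-10.7  36.8   0.1]
```

View pics/n1.png

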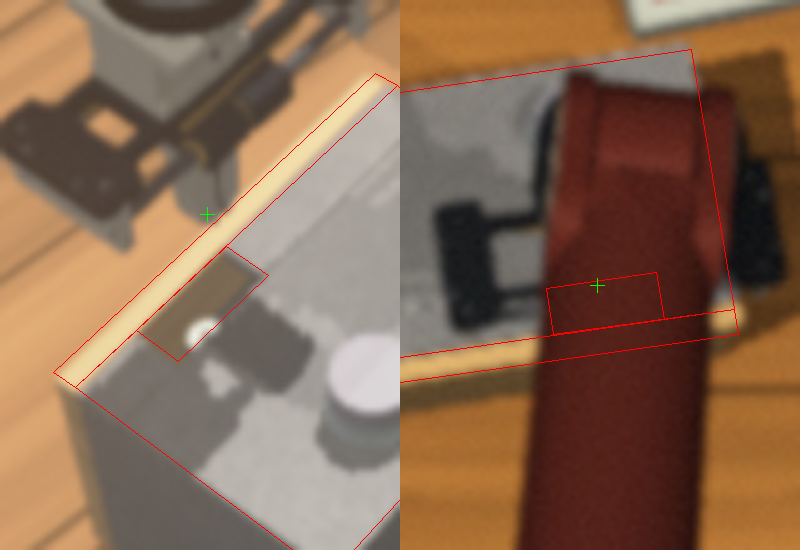

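```bash
python3 -m crank '[[0,[-10.7,15,0],0],[0,[0,15,0],0],[0,[0,15,0],0],[0,[0,10,0],0],[0,[0,0,0],0]]'; python3 -m crank '[[0,[0,0,0],0],[0,[0,0,0],0]]';python3 -c "
from h import *
rep((15,-50,176))"
```

```text
clock: 4.82
eef_pos: [0.6253, -0.1237, 0.1924]
tool_rot: [-1.141, -1.305, 1.307]
contact_force: [-0.2, 0.1, 0.8]
gripper_width: 0.0003
clock: 5.08
eef_pos: [0.6263, -0.1241, 0.1943]
tool_rot: [-1.144, -1.308, 1.306]
contact_force: [0.0, 0.8, 0.2]
gripper_width: 0.0005
t 5.08 cup mm [ 16.4 -53.4 194.3] F cup [0.1 0.8 0.2] w 0.0 q7 1.858
tool axes in cup (cols) [[0.001, 0.001, -1.0], [1.0, -0.0, 0.001], [-0.0, -1.0, -0.001]]
shift tool mm [ 3.4 18.3  1.5]
```

```bash
python3 -m crank '[[0,[2,4,1],0],[0,[0,4,0],0],[0,[0,4,0],0],[0,[0,2,0],0],[0,[0,2,0],0]]'; for i in 1; do python3 -m crank '[[0,[0,2,0],0],[0,[0,2,0],0]]'; done; python3 -c "
from h import *
rep((15,-50,163))"
```

```text
clock: 5.7
eef_pos: [0.6246, -0.1222, 0.1775]
tool_rot: [-1.143, -1.307, 1.307]
contact_force: [0.2, -0.9, -0.3]
gripper_width: 0.0002
clock: 5.95
eef_pos: [0.6246, -0.1222, 0.1736]
tool_rot: [-1.143, -1.307, 1.307]
contact_force: [0.8, 0.3, 0.1]
gripper_width: 0.0005
t 5.95 cup mm [ 15.  -51.3 173.6] F cup [0.8 0.2 0.1] w 0.001 q7 1.854
tool axes in cup (cols) [[0.001, 0.0, -1.0], [1.0, -0.0, 0.001], [-0.0, -1.0, -0.0]]
shift tool mm [ 1.3 10.6  0. ]
```

```bash
cat > chk.py <<'E'
import sys
from h import robot
f=robot.read_state()["contact_force"][2]
sys.exit(f>2.2)
E
python3 -m crank '[[0,[0,1.5,0],0],[0,[0,1.5,0],0]]' && python3 chk.py && python3 -m crank '[[0,[0,1.5,0],0],[0,[0,1.5,0],0]]' && python3 chk.py && python3 -m crank '[[0,[0,1.5,0],0],[0,[0,1.5,0],0]]' && python3 chk.py && python3 -m crank '[[0,[0,1.5,0],0],[0,[0,1.5,0],0]]' && python3 chk.py && python3 -m crank '[[0,[0,1.5,0],0],[0,[0,1.5,0],0]]' && python3 chk.py && python3 -m crank '[[0,[0,1.5,0],0],[0,[0,1.5,0],0]]'; python3 -c "
from h import *
rep()"
```

```text
clock: 6.2
eef_pos: [0.6246, -0.1222, 0.1706]
tool_rot: [-1.143, -1.307, 1.307]
contact_force: [0.0, 0.2, -0.1]
gripper_width: 0.0001
t 6.2 cup mm [ 15.  -51.2 170.6] F cup [ 0.   0.2 -0.1] w 0.0 q7 1.854
tool axes in cup (cols) [[0.001, 0.0, -1.0], [1.0, -0.0, 0.001], [-0.0, -1.0, -0.0]]False
```

```bash
sed -i 's/f>2.2/int(f>2.2)/' chk.py
python3 -m crank '[[0,[0,1.5,0],0],[0,[0,1.5,0],0]]' && python3 chk.py && python3 -m crank '[[0,[0,1.5,0],0],[0,[0,1.5,0],0]]' && python3 chk.py && python3 -m crank '[[0,[0,1.5,0],0],[0,[0,1.5,0],0]]' && python3 chk.py && python3 -m crank '[[0,[0,1.5,0],0],[0,[0,1.5,0],0]]' && python3 chk.py && python3 -m crank '[[0,[0,1.5,0],0],[0,[0,1.5,0],0]]' && python3 chk.py && python3 -m crank '[[0,[0,1.5,0],0],[0,[0,1.5,0],0]]'; python3 -c "
from h import *
rep()"
```

```text
clock: 6.45
eef_pos: [0.6246, -0.1222, 0.1676]
tool_rot: [-1.143, -1.307, 1.307]
contact_force: [1.1, 0.5, -0.3]
gripper_width: 0.0004
clock: 6.7
eef_pos: [0.6246, -0.1222, 0.1646]
tool_rot: [-1.143, -1.307, 1.307]
contact_force: [-0.2, 0.5, 0.2]
gripper_width: 0.0006
clock: 6.95
eef_pos: [0.6246, -0.1222, 0.1615]
tool_rot: [-1.143, -1.307, 1.307]
contact_force: [-0.5, -0.5, 0.3]
gripper_width: 0.0005
clock: 7.2
eef_pos: [0.6246, -0.1222, 0.1586]
tool_rot: [-1.143, -1.307, 1.307]
contact_force: [-0.0, -0.6, 0.5]
gripper_width: 0.0004
clock: 7.45
eef_pos: [0.6246, -0.1222, 0.1555]
tool_rot: [-1.143, -1.307, 1.307]
contact_force: [0.8, -1.0, 0.1]
gripper_width: 0.0006
clock: 7.7
eef_pos: [0.6246, -0.1222, 0.1526]
tool_rot: [-1.143, -1.307, 1.307]
contact_force: [0.2, 0.1, 0.7]
gripper_width: 0.0006
t 7.7 cup mm [ 15.  -51.3 152.6] F cup [0.2 0.1 0.7] w 0.001 q7 1.854
tool axes in cup (cols) [[0.001, -0.0, -1.0], [1.0, -0.0, 0.001], [-0.0, -1.0, 0.0]]
```

```bash

python3 -m crank '[[0,[0,1,0],0],[0,[0,0,0],0]]' && python3 chk.py && python3 -m crank '[[0,[0,1,0],0],[0,[0,0,0],0]]' && python3 chk.py && python3 -m crank '[[0,[0,1,0],0],[0,[0,0,0],0]]' && python3 chk.py && python3 -m crank '[[0,[0,1,0],0],[0,[0,0,0],0]]'  && python3 chk.py && python3 -m crank '[[0,[0,1,0],0],[0,[0,0,0],0]]'; python3 -c "
from h import *
rep()"
```

```text
clock: 7.95
eef_pos: [0.6246, -0.1222, 0.1516]
tool_rot: [-1.143, -1.307, 1.307]
contact_force: [-0.2, 0.3, 0.6]
gripper_width: 0.0003
clock: 8.2
eef_pos: [0.6247, -0.1222, 0.1507]
tool_rot: [-1.143, -1.307, 1.307]
contact_force: [-0.1, 0.2, -0.6]
gripper_width: 0.0006
clock: 8.45
eef_pos: [0.6247, -0.1222, 0.1501]
tool_rot: [-1.144, -1.307, 1.307]
contact_force: [-0.8, -0.0, 3.0]
gripper_width: 0.0003
t 8.45 cup mm [ 15.1 -51.3 150.1] F cup [-0.8  0.1  3. ] w 0.0 q7 1.854
tool axes in cup (cols) [[0.001, 0.0, -1.0], [1.0, -0.0, 0.001], [-0.0, -1.0, -0.0]]
```

```bash

python3 -m crank '[[0,[0,1.5,0],0],[0,[0,1.5,0],0],[0,[0,1.5,0],0],[0,[0,1,0],0],[0,[0,0,0],0]]'; python3 -m crank '[[0,[0,1,0],0],[0,[0,0,0],0]]';python3 -m crank '[[0,[0,1,0],0],[0,[0,0,0],0]]'; python3 -c "
from h import *
rep()"
```

```text
clock: 9.07
eef_pos: [0.6249, -0.1228, 0.1447]
tool_rot: [-1.145, -1.307, 1.307]
contact_force: [-1.2, -0.9, 6.5]
gripper_width: 0.0003
clock: 9.32
eef_pos: [0.6249, -0.1229, 0.1439]
tool_rot: [-1.145, -1.307, 1.307]
contact_force: [-1.9, -0.8, 6.2]
gripper_width: 0.0005
clock: 9.57
eef_pos: [0.6249, -0.123, 0.143]
tool_rot: [-1.145, -1.307, 1.307]
contact_force: [-1.0, -1.3, 6.8]
gripper_width: 0.0005
t 9.57 cup mm [ 15.2 -52.1 143. ] F cup [-1.2 -1.1  6.8] w 0.001 q7 1.853
tool axes in cup (cols) [[0.001, 0.001, -1.0], [1.0, -0.001, 0.001], [-0.001, -1.0, -0.001]]
```

```bash

python3 -m crank '[[0,[0,0.7,0],0],[0,[0,0,2],0],[0,[0,0,2],0],[0,[0,0,2],0]]'; python3 -m crank '[[0,[0,0,1],0],[0,[0,0,1],0],[0,[0,0,1],0]]'; python3 -m crank '[[0,[0,0,1],0],[0,[0,0,1],0]]';python3 -c "
from h import *
rep()"
```

```text
clock: 10.07
eef_pos: [0.6213, -0.1239, 0.1432]
tool_rot: [-1.15, -1.31, 1.305]
contact_force: [1.2, -1.5, 6.7]
gripper_width: 0.0005
clock: 10.45
eef_pos: [0.6184, -0.1246, 0.1432]
tool_rot: [-1.151, -1.31, 1.305]
contact_force: [1.9, -2.2, 7.5]
gripper_width: 0.0007
clock: 10.7
eef_pos: [0.6164, -0.1251, 0.1432]
tool_rot: [-1.151, -1.31, 1.305]
contact_force: [1.1, -1.5, 6.3]
gripper_width: 0.0004
t 10.7 cup mm [  6.5 -53.  143.2] F cup [ 0.8 -1.7  6.3] w 0.0 q7 1.858
tool axes in cup (cols) [[0.001, 0.007, -1.0], [1.0, -0.003, 0.001], [-0.003, -1.0, -0.007]]
```

```bash

python3 -m crank '[[0,[0,0.8,0],0],[0,[0,0,0],0]]'; python3 -m crank '[[0,[0,0,1],0],[0,[0,0,1],0],[0,[0,0,1],0]]'; python3 -m crank '[[0,[0,0,1],0],[0,[0,0,1],0]]';python3 -c "
from h import *
rep()"
```

```text
clock: 10.95
eef_pos: [0.6163, -0.1252, 0.1424]
tool_rot: [-1.151, -1.31, 1.305]
contact_force: [0.5, -1.3, 8.8]
gripper_width: 0.0003
clock: 11.32
eef_pos: [0.6136, -0.1257, 0.1426]
tool_rot: [-1.151, -1.31, 1.305]
contact_force: [1.7, -2.4, 6.9]
gripper_width: 0.0008
clock: 11.58
eef_pos: [0.6116, -0.126, 0.1426]
tool_rot: [-1.151, -1.31, 1.305]
contact_force: [0.5, -2.1, 8.1]
gripper_width: 0.0005
t 11.57 cup mm [  1.6 -53.3 142.6] F cup [ 0.2 -2.2  8.1] w 0.001 q7 1.86
tool axes in cup (cols) [[0.002, 0.007, -1.0], [1.0, -0.004, 0.002], [-0.004, -1.0, -0.007]]
```

```bash

python3 -m crank '[[0,[0,0,2],0],[0,[0,0,2],0],[0,[0,0,2],0]]'; python3 -m crank '[[0,[0,0,2],0],[0,[0,0,2],0],[0,[0,0,2],0],[0,[0,0,2],0]]';python3 -c "
from h import *
import cv2
rep()
x0,y0=proj('scene',world(C,[0,-50,180])).astype(int)-[60,60]
im=viewer.capture('scene')[y0:y0+120,x0:x0+140,::-1]
cv2.imwrite('pics/p1.png',cv2.resize(im,None,fx=5,fy=5,interpolation=2))"
```

```text
clock: 11.95
eef_pos: [0.6056, -0.127, 0.1426]
tool_rot: [-1.152, -1.31, 1.305]
contact_force: [1.4, -2.1, 7.5]
gripper_width: 0.0004
clock: 12.45
eef_pos: [0.5976, -0.128, 0.1425]
tool_rot: [-1.151, -1.31, 1.305]
contact_force: [1.6, -1.8, 7.9]
gripper_width: 0.0005
t 12.45 cup mm [-12.5 -53.4 142.5] F cup [ 1.3 -2.   7.9] w 0.0 q7 1.866
tool axes in cup (cols) [[0.002, 0.007, -1.0], [1.0, -0.004, 0.002], [-0.004, -1.0, -0.007]]
```

View pics/p1.png

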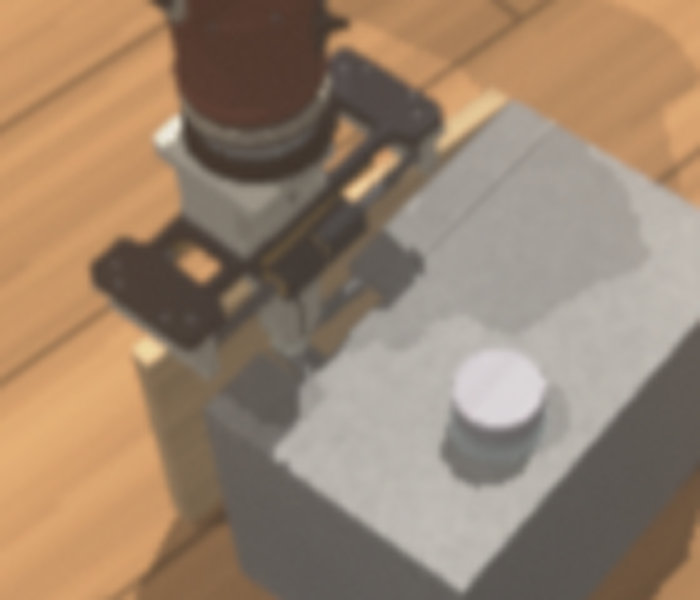

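```bash

python3 -m crank '[[0,[0,0,5],0.043],[0,[0,0,5],0.043],[0,[0,0,5],0.043],[0,[0,0,5],0.043]]'; python3 -c "
from h import *
rep()";python3 -m crank '[[0,[0,0,5],0.043],[0,[0,0,5],0.043],[0,[0,0,5],0.043],[0,[0,0,5],0],[0,[0,0,5],0]]';python3 -c "
from h import *
rep()"
```

```text
clock: 13.0
eef_pos: [0.5773, -0.1293, 0.1423]
tool_rot: [-1.235, -1.182, 1.178]
contact_force: [0.8, -2.1, 7.7]
gripper_width: 0.0004
t 13.0 cup mm [-32.8 -51.9 142.3] F cup [ 0.5 -2.1  7.7] w 0.0 q7 1.735
tool axes in cup (cols) [[0.174, 0.006, -0.985], [0.985, -0.004, 0.174], [-0.002, -1.0, -0.007]]
clock: 13.62
eef_pos: [0.5524, -0.1272, 0.1423]
tool_rot: [-1.292, -1.087, 1.083]
contact_force: [0.8, -2.7, 7.3]
gripper_width: 0.0004
t 13.62 cup mm [-57.3 -46.6 142.3] F cup [ 0.4 -2.7  7.3] w 0.0 q7 1.636
tool axes in cup (cols) [[0.298, 0.006, -0.954], [0.954, -0.005, 0.298], [-0.003, -1.0, -0.007]]
```

```bash

python3 -m crank '[[0,[0,-2.5,0],0],[0,[0,-2.5,0],0],[0,[0,-2.5,0],0],[0,[0,-2.5,0],0],[0,[0,-3,0],0]]'; python3 -m crank '[[0,[0,-3,-1],0],[0,[0,-3,-2],0],[0,[0,0,-2],0],[0,[0,0,0],0]]';python3 -c "
from h import *
import cv2
rep()
im=viewer.capture('top')
x0,y0=proj('top',world(C,[0,-50,180])).astype(int)-[80,60]
im=im[y0:y0+120,x0:x0+140,::-1]
cv2.imwrite('pics/p2.png',cv2.resize(im,None,fx=5,fy=5,interpolation=2))"
```

```text
clock: 14.25
eef_pos: [0.5493, -0.1235, 0.1528]
tool_rot: [-1.281, -1.084, 1.085]
contact_force: [-1.0, 0.3, -0.1]
gripper_width: 0.0005
clock: 14.75
eef_pos: [0.5552, -0.1254, 0.1595]
tool_rot: [-1.284, -1.085, 1.085]
contact_force: [0.1, -1.6, 0.2]
gripper_width: 0.0008
t 14.75 cup mm [-54.3 -45.2 159.5] F cup [-0.1 -1.6  0.2] w 0.001 q7 1.634
tool axes in cup (cols) [[0.297, -0.0, -0.955], [0.955, 0.0, 0.297], [0.0, -1.0, 0.0]]
```

View pics/p2.png

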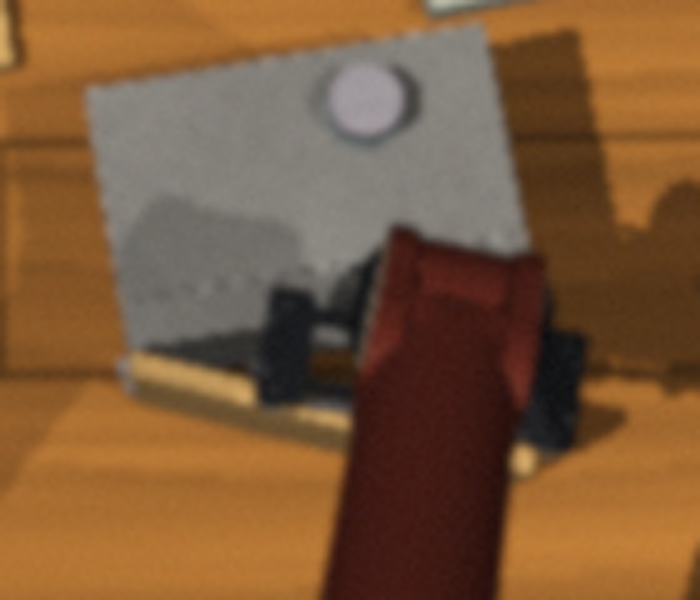

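```bash

python3 -m crank '[[0,[10,0,-1],0.02],[0,[10,0,-1],0.02],[0,[10,0,-1],0.02],[0,[10,0,0],0.02],[0,[8,0,0],0]]';python3 - <<'E'
from h import *
rep()
# plan arc: finger centre at radius r, offset n from hinge axis
h=np.array([-8.5,130])
for th in (.37,.6,.8,1.0,1.2,1.35):
    p=h+132*np.array([-np.sin(th),-np.cos(th)])+15*np.array([np.cos(th),-np.sin(th)])
    w=world(C,[*p,160]);print(th,p.round(1),w.round(3),np.hypot(*w[:2]).round(3))
E
```

```text
clock: 15.42
eef_pos: [0.568, -0.078, 0.1596]
tool_rot: [-1.316, -1.025, 1.025]
contact_force: [0.6, 1.0, 0.7]
gripper_width: 0.0006
t 15.43 cup mm [-3.520e+01  1.000e-01  1.596e+02] F cup [0.7 1.  0.7] w 0.001 q7 1.485
tool axes in cup (cols) [[0.372, -0.0, -0.928], [0.928, 0.0, 0.372], [0.0, -1.0, 0.0]]
0.37 [-42.2   1.5] [ 0.561 -0.078  0.16 ] 0.566
0.6 [-70.7  12.6] [ 0.531 -0.07   0.16 ] 0.536
0.8 [-92.7  27.3] [ 0.507 -0.059  0.16 ] 0.511
1.0 [-111.5   46.1] [ 0.486 -0.043  0.16 ] 0.488
1.2 [-126.1   68.2] [ 0.469 -0.023  0.16 ] 0.469
1.35 [-134.    86.5] [ 0.459 -0.006  0.16 ] 0.459
```

```bash

python3 -m crank '[[0,[0,0,3],0],[0,[0,0,4],0],[0,[-0.8,0,6],0.05],[0,[-0.8,0,10.6],0.08],[0,[-0.8,0,10.6],0.08]]';python3 -c "
from h import *
rep()"; python3 -m crank '[[0,[-0.8,0,10.6],0.08],[0,[-0.8,0,10.6],0.08],[0,[-0.8,0,10.6],0.08],[0,[-0.8,0,10.6],0.08]]';python3 -c "
from h import *
rep()"
```

```text
clock: 16.05
eef_pos: [0.5344, -0.0723, 0.1599]
tool_rot: [-1.395, -0.863, 0.862]
contact_force: [0.3, -0.9, -0.5]
gripper_width: 0.0009
t 16.05 cup mm [-67.7  10.2 159.9] F cup [ 0.2 -0.9 -0.5] w 0.001 q7 1.307
tool axes in cup (cols) [[0.561, 0.001, -0.828], [0.828, -0.001, 0.561], [-0.0, -1.0, -0.002]]
clock: 16.55
eef_pos: [0.4971, -0.0522, 0.1599]
tool_rot: [-1.483, -0.617, 0.616]
contact_force: [1.0, -0.7, -0.5]
gripper_width: 0.0005
t 16.55 cup mm [-102.    35.1  159.9] F cup [ 0.9 -0.9 -0.5] w 0.001 q7 1.016
tool axes in cup (cols) [[0.793, 0.001, -0.609], [0.609, -0.002, 0.793], [-0.0, -1.0, -0.002]]
```

```bash

python3 -m crank '[[0,[-0.8,0,10.6],0.08],[0,[-0.8,0,10.6],0.08],[0,[-0.8,0,10.6],0.08]]'; python3 -m crank '[[0,[-0.8,0,10.6],0.08],[0,[-0.8,0,8],0.06],[0,[-0.5,0,5],0.04],[0,[0,0,0],0]]';python3 -c "
from h import *
import cv2
rep()
v=[cv2.resize(viewer.capture(c)[100:290,a:a+200,::-1],None,fx=2,fy=2,interpolation=2) for c,a in (('scene',160),('top',210))]
cv2.imwrite('pics/p3.png',np.hstack(v))"
```

```text
clock: 16.92
eef_pos: [0.4745, -0.0297, 0.1599]
tool_rot: [-1.529, -0.43, 0.429]
contact_force: [1.0, -0.9, -0.2]
gripper_width: 0.0008
clock: 17.42
eef_pos: [0.4614, -0.0088, 0.1598]
tool_rot: [-1.551, -0.293, 0.293]
contact_force: [-0.1, -0.2, 0.1]
gripper_width: 0.0006
t 17.43 cup mm [-131.6   82.9  159.8] F cup [-0.1 -0.2  0.1] w 0.001 q7 0.595
tool axes in cup (cols) [[0.972, -0.0, -0.237], [0.237, -0.0, 0.972], [-0.0, -1.0, 0.0]]
```

View pics/p3.png

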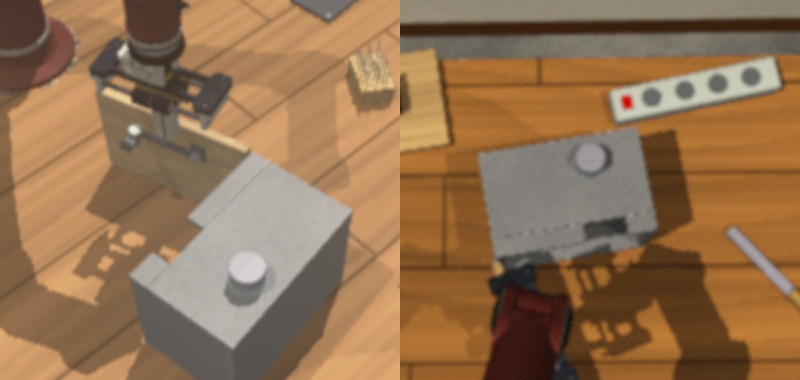

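```bash

python3 -m crank '[[0,[0,0,-3],0],[0,[0,0,-4],0],[0,[0,-10,0],0],[0,[0,-25,0],0],[0,[0,-40,0],0]]'; python3 -m crank '[[0,[0,-40,0],0],[0,[0,0,-40],0],[0,[0,0,-50],0],[0,[0,0,-50],0],[0,[0,0,0],0]]';python3 -m crank '[[0,[0,0,-55],0],[0,[0,0,-55],0],[0,[0,0,0],0],[0,[0,0,0],0]]';python3 -c "
from h import *
import cv2
rep()
v=[cv2.resize(viewer.capture(c)[100:290,a:a+200,::-1],None,fx=2,fy=2,interpolation=2) for c,a in (('scene',160),('top',210))]
cv2.imwrite('pics/p4.png',np.hstack(v))"
```

```text
clock: 18.15
eef_pos: [0.4635, -0.0151, 0.2352]
tool_rot: [-1.551, -0.29, 0.295]
contact_force: [0.4, 0.3, 0.1]
gripper_width: 0.0006
clock: 18.77
eef_pos: [0.5153, -0.1504, 0.2753]
tool_rot: [-1.555, -0.287, 0.287]
contact_force: [-0.3, 0.3, -0.5]
gripper_width: 0.0006
clock: 19.27
eef_pos: [0.5554, -0.2462, 0.2746]
tool_rot: [-1.549, -0.293, 0.294]
contact_force: [0.6, -0.3, -0.7]
gripper_width: 0.0004
t 19.27 cup mm [ -70.1 -164.9  274.6] F cup [ 0.6 -0.3 -0.7] w 0.0 q7 0.977
tool axes in cup (cols) [[0.971, -0.0, -0.238], [0.238, 0.002, 0.971], [0.0, -1.0, 0.002]]
```

View pics/p4.png

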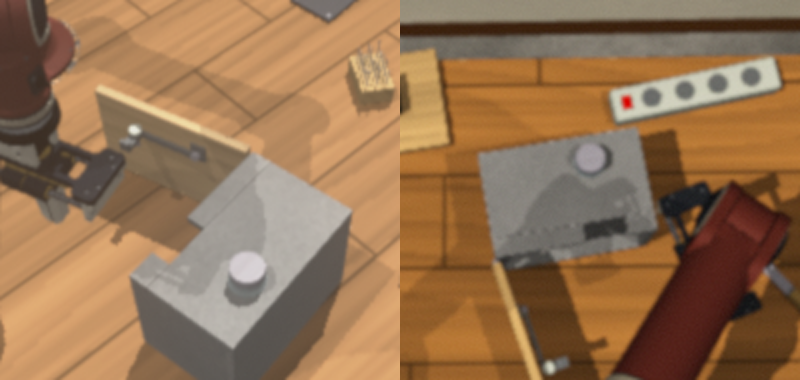

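```bash
python3 -c "
from h import *
print(robot.job_done()); rep()"
```

```text
the job is handed in; nothing more can be done
None
the job is handed in; nothing more can be done
```

The door is open about 75–80°, well past the 65° asked, and the job was handed in at about 19 s.

- **Hook:** I reached down through the notch with the fingers shut and met the press pad about 30 mm below the cupboard's top. I pressed it 7–8 mm, with readings of 6–9 N, which is below the 16 N limit.
- **Door:** With the hook held down, I drew the door past the keeper with only 1–3 N of sideways force. I let the hook spring up at roughly 0.37 rad. Then I moved the finger closer to the hinge and swung the door at about 0.65 rad/s, lifted out and backed away.

**Last checks:** The last pictures show the door standing open by itself. The jar, the burr block and the visible part of the file are where they were. The gripper is in the air, touching nothing, and the force reading is about 0–1 N, which is noise. No check failed or disagreed. The door angle is judged from the picture and the finger's position, not measured directly.

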